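# Clamp a printing block in the cam jig

### The arm

A 6-joint arm with a two-finger parallel gripper is mounted at the origin on a cart in front of the work surface, level with it; the furniture and walls round the work are solid. World frame = base frame: x ahead of the robot, y to its left, z up, the work surface at z = 0. Lengths are in m, angles in degrees, forces in N, time in s.
With the tool pointing down it reaches from about 0.375 to 0.9 m from the base axis. Payload 3.1 kg.
Tool frame: the origin (TCP) lies where the fingers leave the gripper's body, on its centre line; the fingertips stand 70 mm ahead of it and the grasp point (between the pads) lies env.pinch_z ahead of it (env.pinch_z is the distance from the TCP to the grasp point, in m); z points along the fingers, y is the line along which they close (so a half turn about z gives the same grasp; the last joint's range is limited). The gripper opens to 87 mm and grips with 3 to 60 N. Pads are 19 mm wide; open, the fingers measure 117 mm over their backs; the gripper's body (75 mm by 190 mm) begins 51 mm behind the grasp point.
Start: joints at [-74.742, 30.224, 82.088, -0, 67.689, -10.227], TCP at [0.269, -0.564, 0.292] pointing down, gripper open.
Joint ranges: [-176.69, 176.69], [-43.24, 126.21], [12.49, 139.97], [-82, 262], [0, 151.66], [-163.58, 163.58]. Speed limits (degrees/s): [159.86, 159.86, 180, 180, 180, 180].

### API

Orientations are given as [roll, pitch, yaw] about the fixed x, y, z axes, in that order (R = Rz(yaw) Ry(pitch) Rx(roll)).
In Python, from workcell import env, grab_frame, calibration, trace gives the robot as it stands.
- The arm moves only by the tool move_arm, never from a script. Its argument "moves" is a list of rows, each an object of numbers: "dx", "dy", "dz": the shift along the world's x, y, z in mm; "ax", "ay", "az": the turn, a rotation vector about the world's x, y, z in rad; "claw": the closure, from 0 (fully open) to 1 (shut). A call has 1 to 8 rows; each row shifts and turns the commanded pose from where the row before left it; what a row does not reach is not made up. A row lasts 1/8 s, in which the tool goes at most 62.5 mm and 10.7 degrees, less where a joint would pass 70% of its speed; a pose out of reach is approached as far as the arm can. A call is refused whole if a number of a shift passes 62.5 or a number of a turn 0.188, either way. A call with a gripper value outside its range is refused whole. The fingers move at their own pace and stop on an object; "newtons" is the grip in N (left out, the last holds). Time passes only in rows, so rows that do not move let the fingers close. It gives the time, the measured TCP pose, the force, the opening and the grip force at its end, in the units of the state.
- env.sense(): the state, without advancing time (a new reading comes with each control period).
- grab_frame(name): name is "scene" or "side" or "wrist"; returns (picture, depth): 420x560x3 uint8, red, green, blue; 420x560 float32, m along the optical axis (not along the pixel's ray), 0 where there is no reading.
- calibration(name): a dict with "mtx" (3x3 intrinsics, pixels), "world_from_camera" (4x4, takes a point from camera to world coordinates); the wrist camera has in their place "hand_eye" (4x4, takes a point from camera to tool coordinates, whose origin is the TCP and whose axes are the flange's). Camera axes: x right, y up, looking along -z (the intrinsics and any distortion apply to the point x, -y, -z); pixel columns grow to the right and rows downward; lengths in m; the calibration is good to about 2 mm. A picture is of the moment at which its call begins: read the wrist's pose just before it. calibration takes no time and is no camera call.
- env.hand_in(): hands the job in; it is judged then, once.
Trained networks look in the newest picture that a camera, given by its name, has taken for a name from the list of things; names that differ only in an ending like _2 or _b are one class to them, and where a whole thing is asked for, a point or a joint stands for the part that bears it (a point fixed in the world has none). Each returns a list of dicts, best first, with "confidence" (0 to 1); they miss things now and then, are a little off and sometimes report something else, mostly with a low value. They report only what shows in the picture. A call takes as long as a camera call. They do not tell look-alikes from the thing itself.
- trace(label, camera): "mask" (420x560 bool, what is visible of it) and "centre" ([column, row] in pixels, amid what is visible of it).
The state is a dict: "clock": time; "joint_positions": joint angles; "qd": joint speeds; "joint_torque": joint torques, N m; "tool_pos": TCP position; "tool_rot": TCP orientation; "wrist_force": force on the tool from outside, world axes, zero at the start; "wrist_torque": the same for the moment, N m; "finger_gap": opening from 0.0 (shut) to 1.0 (fully open); "grip_force": force on a finger pad.
Only numpy, scipy, OpenCV 4.12 (cv2) and the standard library are available. Lean on these libraries where they do the work, as an engineer would, in place of code of your own. Each camera call takes 0.05 s, during which the arm holds its last target. There are 200 camera calls.

### The job

Set up the carving jig: first lay the thicker of the two packing strips flat on the bed, lengthways against the fixed fence, then lay the printing block flat next to it between strip and jaw, its long sides along the strip and both centred across the jig. Then swing the cam round by its lever post until the high point of the lobe bears squarely on the sprung follower, so that the jaw clamps the stack, and let go. Leave the thin strip, the glaze jar and the stamp where they are.

Things in the scene. Friction and masses are not known exactly. Their poses are not given: they have to be found in the camera images.
- jig: fixed plywood jig, board 100 mm (x) by 196 mm (y -105 to +91), origin on the table at x = y = 0; its top, the bed, is 14 mm up. Fixed wooden fence across the +y end: face at y = +71 mm, 70 wide, 14 thick, 30 mm above the bed. Open jaw's face at y = -10 mm, so 81 mm are free for the stack; both x sides are open. Cam and lever at the -y end
- bed (a point): point on the bed's surface midway between open jaw face and fence face (jig x = 0, y = 30.5 mm, z = 14 mm)
- pivot (a point): cam's upright pivot axis, at the bed surface (jig x = 0, y = -75 mm)
- cam (a joint): lobe cam's angle (rad), counter-clockwise from above, -0.5 to 2.4. 0: lever along jig -x, lobe along +x. 1.571: lever along -y, away from the fence, lobe's high point square on the follower. Base circle radius 18 mm. Friction (about 1 N at the post, up to 2 N against the springs from 0.4 on) holds it wherever it is left. No stop at the high point: it can overshoot, then push it back
- lever_post (a point): middle of the top of the upright wooden post at the lever's end, 14 mm diameter, 85 mm from the pivot, free from 39 to 74 mm above the table; push it sideways. The flat lever below it lies 33 to 39 mm above the table
- cam_nose (a point): high point of the steel lobe, 34 mm from the pivot, 25 mm above the table
- jaw (a joint): how far the jaw pad is pushed back on its springs (m), 0 free to 0.004; about 0.0025 when the right stack is clamped (some 5 N)
- follower (a joint): travel of the sprung steel follower towards the fence (m), 0 at rest, about 0.0155 at the cam's high point. It carries the jaw, a light wood pad 56 mm wide, 6.5 mm thick, top 38 mm above the table
- print_block: printing block, light wood with a thin grey top, 60 mm (x) by 46 mm (y) by 23 mm high, 80 g. Origin at the centre of its underside. In the jig its x lies along the jig's x (either way round)
- thick_strip: thicker wooden packing strip, 60 mm (x) by 22 mm (y) by 23 mm high, 30 g, origin at the centre of its underside; the one to use. With the block it fills 68 of the 81 mm; in the jig its x lies along the jig's x (either way round)
- thin_strip: thin wooden packing strip, 60 mm (x) by 12 mm (y) by 23 mm high, origin at the centre of its underside; too thin for this stack, leave it
- glaze_jar: glaze jar with a green screw lid, 56 mm across, 68 mm high, standing just past the end of the lever's sweep; origin at the centre of its underside; leave it
- stamp: carved wooden stamp block with a turned knob, 37 by 42 by 46 mm high, standing in front of the jig beside the lever; origin at the centre of its underside; leave it
Not all that is in view belongs to the job. Of the things like the jig, leave any that is purple; of the rest the larger one is meant.

How it is judged (in metres and radians):
On the way, in this order (a step that is already met when the one before it is completed fails the run):
1. the thick strip lies flat on the bed along the fence, centred within 13 mm (y of thick_strip in the frame of jig between 0.047 and 0.064 m and x of thick_strip in the frame of jig between -0.013 and 0.013 m and z of thick_strip in the frame of jig between 0.011 and 0.018 m and angle between the x axis of thick_strip and the x axis of jig, either way round below 0.15 rad), for 0.2 s.
2. the printing block lies flat on the bed between strip and jaw (y of print_block in the frame of jig between 0.008 and 0.036 m and x of print_block in the frame of jig between -0.013 and 0.013 m and z of print_block in the frame of jig between 0.011 and 0.018 m and angle between the x axis of print_block and the x axis of jig, either way round below 0.15 rad), for 0.2 s.
3. the cam's high point bears on the follower and the jaw grips the stack (value of joint cam between 1.4 and 1.74 rad and value of joint jaw above 0.0012 m), for 0.2 s.
At the end, for the whole second after the job is handed in: Cam at rest within 0.17 rad of its high point; jaw pushed back at least 1.2 mm, pressing the block with over 1 N; strip flat against the fence (within 3 mm), block flat against the strip (within 4 mm), both centred within 13 mm and square within 0.15 rad (all of step 3 and y of thick_strip in the frame of jig between 0.057 and 0.063 m and x of thick_strip in the frame of jig between -0.013 and 0.013 m and z of thick_strip in the frame of jig between 0.011 and 0.018 m and angle between the x axis of each of thick_strip, print_block and the x axis of jig, either way round below 0.15 rad and y of print_block in the frame of jig between 0.022 and 0.03 m and x of print_block in the frame of jig between -0.013 and 0.013 m and z of print_block in the frame of jig between 0.011 and 0.018 m and contact force between jaw and print_block above 1 N and linear speed of print_block below 0.02 m/s and velocity of joint cam between -0.05 and 0.05 rad/s); the robot touches nothing.
It fails at once if the thin strip is shifted more than 20 mm or knocked over (distance of thin_strip from where it was at the start of the episode above 0.02 m or angle between thin_strip's own z axis and vertical above 0.4 rad).
It fails at once if the glaze jar is shifted more than 20 mm or knocked over (distance of glaze_jar from where it was at the start of the episode above 0.02 m or angle between glaze_jar's own z axis and vertical above 0.4 rad).
It fails at once if the stamp is shifted more than 20 mm or knocked over (distance of stamp from where it was at the start of the episode above 0.02 m or angle between stamp's own z axis and vertical above 0.4 rad).
It also fails if it takes over 64 s, if anything falls off the work surface, if the arm or the gripper's body presses on something with over 40 N, if the wrist force passes 120 N, or if a joint passes its speed limit or range.

## Working session

There is one attempt and no reset: what is moved stays moved. The work goes in short steps, Python scripts to look and compute and a tool call to move; the robot and the scene stay as the last step left them, time stands still between calls to the robot, and variables do not carry over. Pictures are saved under pics/ and viewed, at most 10 in all, crops included, and the job is handed in when it is done.

Besides the shell and the picture viewer there is one more tool, called after ">>>" as name(argument=value, ...), one argument or row to a line, values as JSON. move_arm: Moves the arm, as the interface text tells. Its arguments: {"type":"object","properties":{"moves":{"type":"array","items":{"type":"object","properties":{"dx":{"type":"number"},"dy":{"type":"number"},"dz":{"type":"number"},"ax":{"type":"number"},"ay":{"type":"number"},"az":{"type":"number"},"claw":{"type":"number"}}}},"newtons":{"type":"number"}},"required":["moves"]}

```bash
mkdir -p pics; ls; cat > h.py <<'E'
import numpy as np, cv2
from workcell import env, grab_frame, calibration, trace
from scipy.spatial.transform import Rotation as R
def W(name):
    c=calibration(name)
    if 'world_from_camera' in c: return np.array(c['mtx']),np.array(c['world_from_camera'])
    s=env.sense(); T=np.eye(4); T[:3,:3]=R.from_euler('xyz',s['tool_rot'],degrees=True).as_matrix(); T[:3,3]=s['tool_pos']
    return np.array(c['mtx']),T@np.array(c['hand_eye'])
def cloud(name,d,M=None):
    K,T=M or W(name); v,u=np.mgrid[:d.shape[0],:d.shape[1]]
    P=np.stack([(u-K[0,2])/K[0,0]*d,-(v-K[1,2])/K[1,1]*d,-d],-1)
    return P@T[:3,:3].T+T[:3,3]
def save(img,f): cv2.imwrite('pics/'+f,img[...,::-1])
E
python3 - <<'E'
from h import *
print(env.sense(), env.pinch_z)
ims=[]
for n in ['scene','side']:
    M=W(n); im,d=grab_frame(n); np.savez(n+'.npz',im=im,P=cloud(n,d,M),d=d); save(im,n+'.png')
    print(n,calibration(n))
    for l in ['jig','print_block','thick_strip','thin_strip','glaze_jar','stamp','lever_post','cam_nose','jaw']:
        for r in trace(l,n):
            P=cloud(n,d,M)[r['mask']&(d>0)]
            print(n,l,round(r['confidence'],2),np.round(r['centre']),r['mask'].sum(),np.round(np.median(P,0),3) if len(P) else '',np.round(np.percentile(P,[2,98],axis=0),3).tolist() if len(P) else '')
E
```

```text
pics
{'clock': 0.0, 'joint_positions': array([-7.47442146e+01,  3.02788360e+01,  8.21571651e+01,  1.24625261e-04,
        6.76877619e+01, -1.02257140e+01]), 'qd': array([ 0.00088851, -0.01922657, -0.01933237,  0.08374462, -0.0238241 ,
        0.12630232]), 'joint_torque': array([ 3.93608170e-04, -4.40040565e+01, -1.76592082e+01,  6.33374671e-02,
        5.82530466e-02, -1.66515920e-04]), 'tool_pos': array([ 0.26877351, -0.563609  ,  0.29126853]), 'tool_rot': array([-1.79878223e+02, -2.20845346e-02,  2.54814284e+01]), 'wrist_force': array([ 1.25159677, -0.472828  , -0.24579643]), 'wrist_torque': array([ 0.00063804,  0.02243605, -0.00152774]), 'grip_force': 0.0, 'finger_gap': 1.005598408602419} 0.051
scene {'mtx': array([[402.01971622,   0.        , 274.00634075],
       [  0.        , 402.01971622, 207.983656  ],
       [  0.        ,   0.        ,   1.        ]]), 'world_from_camera': array([[-0.89096623,  0.29544927, -0.3448027 ,  0.20643842],
       [-0.45397194, -0.563854  ,  0.68991169,  0.67713383],
       [ 0.00941552,  0.77121877,  0.63650055,  0.70149228],
       [ 0.        
[... 3322 characters left out ...]
8 [0.598 0.002 0.016] [[0.507, -0.083, 0.002], [0.656, 0.1, 0.049]]
side stamp 0.5 [284. 197.] 124 [0.499 0.097 0.023] [[0.484, 0.083, 0.006], [0.508, 0.116, 0.045]]
side lever_post 0.61 [260. 238.] 315 [ 0.565 -0.042  0.037] [[0.502, -0.071, 0.019], [0.603, -0.001, 0.073]]
side lever_post 0.6 [145. 227.] 147 [ 0.322 -0.281  0.027] [[0.271, -0.296, 0.014], [0.353, -0.271, 0.053]]
side cam_nose 0.69 [258. 234.] 296 [ 0.565 -0.041  0.038] [[0.502, -0.07, 0.024], [0.603, -0.002, 0.073]]
side cam_nose 0.69 [147. 225.] 152 [ 0.327 -0.282  0.026] [[0.275, -0.296, 0.008], [0.353, -0.273, 0.04]]
side cam_nose 0.68 [224. 196.] 85 [ 0.372 -0.035  0.026] [[0.313, -0.046, 0.017], [0.393, -0.026, 0.049]]
```

```bash
python3 - <<'E'
from h import *
im=np.load('scene.npz')['im']; save(cv2.resize(im[140:380,120:440],None,fx=2.5,fy=2.5,interpolation=cv2.INTER_CUBIC),'scene_crop.png')
E
```

```text
(no output)
```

View pics/scene_crop.png

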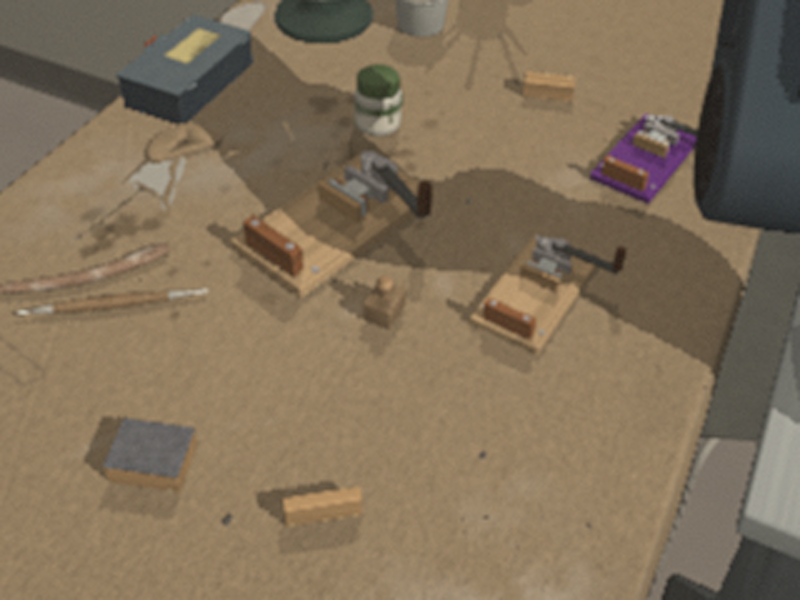

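View pics/side.png

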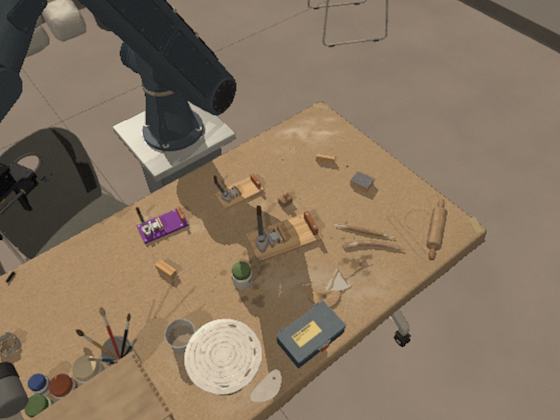

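Jig candidates, in scene-image pixels:
- purple jig (376,201): leave it
- small plain jig (336,256): the smaller one, so leave it
- large plain jig (254,230): the one meant

Strip candidates are (339,171) and (250,340). I'll compare their widths next. The block is at (180,320), the stamp at (274,260) and the jar at (271,178).

```bash
python3 - <<'E'
from h import *
for n in ['scene','side']:
    P=np.load(n+'.npz')['P']
    for nm,c,r,zr in [('A',(.478,-.306),.05,(.019,.03)),('B',(.440,.31),.05,(.019,.03)),('block',(.584,.33),.05,(.019,.03)),('jar',(.635,-.16),.05,(.06,.08)),('fence',(.60,.09),.06,(.036,.05)),('bed',(.583,.03),.12,(.010,.018)),('post',(.503,-.05),.05,(.055,.08)),('stamp',(.492,.1),.04,(.036,.06))]:
        m=(np.hypot(P[...,0]-c[0],P[...,1]-c[1])<r)&(P[...,2]>zr[0])&(P[...,2]<zr[1])
        q=P[m]
        if len(q)<4: print(n,nm,len(q)); continue
        (cx,cy),(w,h),a=cv2.minAreaRect(q[:,:2].astype(np.float32)*1000)
        print(n,nm,len(q),np.round([cx,cy,w,h,a,q[:,2].mean()*1000],1))
E
```

```text
scene A 103 [ 478.6 -305.7   59.2   28.3   14.1   22.1]
scene B 197 [439.  310.8  58.5  14.5  36.3  22.5]
scene block 628 [584.6 333.6  61.4  48.3  17.4  22.8]
scene jar 159 [ 633.  -159.2   48.    46.5   67.3   66.2]
scene fence 168 [614.8  98.7  16.2  71.2  76.2  42.5]
scene bed 1255 [555.8  26.6 197.2 179.2  75.4  13.8]
scene post 22 [502.   -5.1   9.1  11.3  89.   68.5]
scene stamp 36 [491.7 103.3  14.1  12.8  29.7  42.1]
side A 158 [ 480.  -307.4   62.    22.4   15.8   23.6]
side B 62 [439.1 310.8  57.3  17.6  37.   22.4]
side block 220 [585.2 330.3  61.1  50.3  17.6  23. ]
side jar 248 [ 635.4 -160.4   47.4   47.6   37.5   67.1]
side fence 117 [614.9  96.6  16.4  71.8  75.1  43.2]
side bed 1270 [559.3  23.6 196.1 175.2  75.3  14.2]
side post 28 [504.6  -6.1  12.5  12.1  24.7  68.5]
side stamp 22 [492.8  99.9  12.   15.9  51.3  41.7]
```

A measures 22 mm across, so it is the thick strip. B, about 15 mm, is the thin one. From the fence, the large jig's origin is about (595,22) mm with a yaw of about -14.4°. I'm moving above strip A now and will check it close up with the wrist camera.

>>> move_arm(
  moves=[
    {"dx":26,"dy":32,"dz":-8,"az":0.1735,"claw":0},
    {"dx":26,"dy":32,"dz":-8,"az":0.1735},
    {"dx":26,"dy":32,"dz":-8,"az":0.1735},
    {"dx":26,"dy":32,"dz":-8,"az":0.1735},
    {"dx":26,"dy":32,"dz":-8,"az":0.1735},
    {"dx":26,"dy":32,"dz":-8,"az":0.1735},
    {"dx":27,"dy":33,"dz":-8,"az":0.1735},
    {"dx":27,"dy":33,"dz":-8,"az":0.1735},
  ],
  newtons=20,
)

```text
invalid input at $.moves[0]: expected keys dx, dy, dz, ax, ay, az, claw
```

```bash
cat >> h.py <<'E'
def rect(P,c,r,zr):
    m=(np.hypot(P[...,0]-c[0],P[...,1]-c[1])<r)&(P[...,2]>zr[0])&(P[...,2]<zr[1]); q=P[m]
    if len(q)<4: return len(q)
    (cx,cy),(w,h),a=cv2.minAreaRect(q[:,:2].astype(np.float32)*1000)
    return len(q),np.round([cx,cy,w,h,a,q[:,2].mean()*1000],1)
E
python3 - <<'E'
from h import *
M=W('wrist'); s=env.sense(); im,d=grab_frame('wrist'); P=cloud('wrist',d,M); save(im,'w1.png')
print(s['tool_pos'],s['tool_rot'],s['clock'])
print(rect(P,(.479,-.306),.05,(.018,.03)), 'table',np.median(P[(P[...,2]<.01)&(d>0)][:,2]))
K,T=M; p=np.linalg.inv(T)@[.479,-.306,.023,1]; print('strip px',K[0,0]*p[0]/-p[2]+K[0,2],K[1,1]*p[1]/p[2]+K[1,2])
E
```

```text
[ 0.26893133 -0.5641633   0.29227714] [1.79998376e+02 1.33797340e-03 2.54839018e+01] 1.0
0 table -0.0007403549622654604
strip px 100.74517571908353 -173.08246508874245
```

View pics/w1.png

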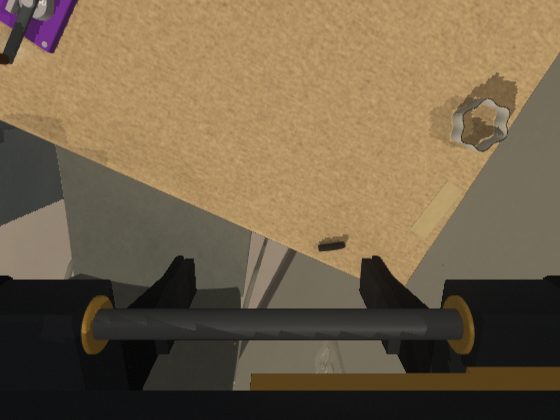

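The move was refused because each row needs all the keys. The picture shows the purple jig at top left and a cutter at (480,125). The wrist camera looks ahead of the tool along +x, so I'll stop 70 mm short of the strip.

>>> move_arm(
  moves=[
    {"dx":28.5,"dy":24,"dz":-8,"ax":0,"ay":0,"az":0.1735,"claw":0},
    {"dx":28.5,"dy":24,"dz":-8,"ax":0,"ay":0,"az":0.1735,"claw":0},
    {"dx":28.5,"dy":24,"dz":-8,"ax":0,"ay":0,"az":0.1735,"claw":0},
    {"dx":28.5,"dy":24,"dz":-8,"ax":0,"ay":0,"az":0.1735,"claw":0},
    {"dx":28.5,"dy":24,"dz":-8,"ax":0,"ay":0,"az":0.1735,"claw":0},
    {"dx":28.5,"dy":24,"dz":-8,"ax":0,"ay":0,"az":0.1735,"claw":0},
    {"dx":28.5,"dy":24,"dz":-8,"ax":0,"ay":0,"az":0.1735,"claw":0},
    {"dx":28.5,"dy":22,"dz":-8,"ax":0,"ay":0,"az":0.1735,"claw":0},
  ],
  newtons=20,
)

```text
clock: 2.05
tool_pos: [0.4979, -0.3733, 0.2281]
tool_rot: [180.0, 0.0, 105.3]
wrist_force: [0.1, -0.9, -0.1]
finger_gap: 0.999
grip_force: 0.0
```

```bash
python3 - <<'E'
from h import *
M=W('wrist'); s=env.sense(); im,d=grab_frame('wrist'); P=cloud('wrist',d,M); 
print(s['tool_pos'],s['tool_rot'],s['clock'])
print(rect(P,(.479,-.306),.05,(.018,.03)), 'table',np.median(P[(P[...,2]<.01)&(d>0)][:,2]))
K,T=M; p=np.linalg.inv(T)@[.479,-.306,.023,1]; u,v=K[0,0]*p[0]/-p[2]+K[0,2],K[1,1]*p[1]/p[2]+K[1,2]; print(u,v)
save(im,'w2.png')
E
```

```text
[ 0.4978995  -0.37330398  0.2280883 ] [1.79993440e+02 1.27299982e-02 1.05343945e+02] 2.05
(1906, array([ 479.6, -307. ,   59.8,   22. ,   16.7,   22.2])) table -0.0002500513421818673
276.2781812395498 123.29003190744044
```

View pics/w2.png

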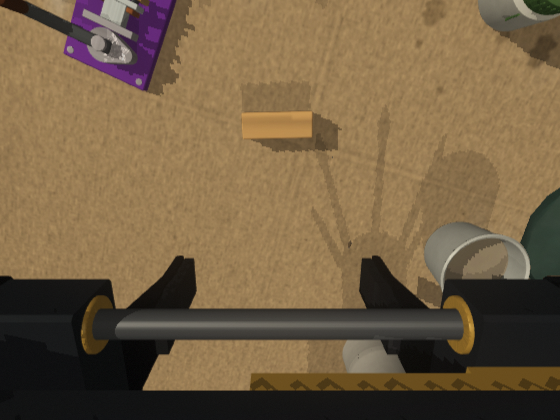

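The strip is at (277,125), 60 × 22 mm, with its centre at (479.6,-307.0) mm and lying at about 16.5°. This confirms it as the thick one. Now I'll grasp it by its ends.

>>> move_arm(
  moves=[
    {"dx":-6,"dy":22,"dz":-30,"ax":0,"ay":0,"az":0.015,"claw":0},
    {"dx":-6,"dy":22,"dz":-30,"ax":0,"ay":0,"az":0,"claw":0},
    {"dx":-6,"dy":22,"dz":-30,"ax":0,"ay":0,"az":0,"claw":0},
    {"dx":0,"dy":0,"dz":-32,"ax":0,"ay":0,"az":0,"claw":0},
    {"dx":0,"dy":0,"dz":-32,"ax":0,"ay":0,"az":0,"claw":0},
    {"dx":0,"dy":0,"dz":0,"ax":0,"ay":0,"az":0,"claw":0.5},
    {"dx":0,"dy":0,"dz":0,"ax":0,"ay":0,"az":0,"claw":0.5},
    {"dx":0,"dy":0,"dz":0,"ax":0,"ay":0,"az":0,"claw":0.5},
  ],
  newtons=20,
)

```text
clock: 3.1
tool_pos: [0.4793, -0.3086, 0.0755]
tool_rot: [179.9, 0.1, 105.9]
wrist_force: [-0.1, 0.2, -0.7]
finger_gap: 0.743
grip_force: 0.0
```

>>> move_arm(
  moves=[
    {"dx":0,"dy":0,"dz":0,"ax":0,"ay":0,"az":0,"claw":0.5},
    {"dx":0,"dy":0,"dz":0,"ax":0,"ay":0,"az":0,"claw":0.5},
    {"dx":0,"dy":0,"dz":10,"ax":0,"ay":0,"az":0,"claw":0.5},
    {"dx":0,"dy":0,"dz":30,"ax":0,"ay":0,"az":0,"claw":0.5},
    {"dx":0,"dy":0,"dz":40,"ax":0,"ay":0,"az":0,"claw":0.5},
    {"dx":0,"dy":0,"dz":40,"ax":0,"ay":0,"az":0,"claw":0.5},
  ],
  newtons=20,
)

```text
clock: 3.85
tool_pos: [0.4787, -0.3079, 0.1956]
tool_rot: [-180.0, -0.0, 105.9]
wrist_force: [0.2, 0.5, -0.1]
finger_gap: 0.684
grip_force: 20.0
```

>>> move_arm(
  moves=[
    {"dx":14,"dy":39,"dz":8,"ax":0,"ay":0,"az":-0.066,"claw":0.5},
    {"dx":14,"dy":39,"dz":8,"ax":0,"ay":0,"az":-0.066,"claw":0.5},
    {"dx":14,"dy":39,"dz":8,"ax":0,"ay":0,"az":-0.066,"claw":0.5},
    {"dx":14,"dy":39,"dz":8,"ax":0,"ay":0,"az":-0.066,"claw":0.5},
    {"dx":14,"dy":39,"dz":0,"ax":0,"ay":0,"az":-0.066,"claw":0.5},
    {"dx":14,"dy":39,"dz":0,"ax":0,"ay":0,"az":-0.066,"claw":0.5},
    {"dx":14,"dy":39,"dz":0,"ax":0,"ay":0,"az":-0.066,"claw":0.5},
    {"dx":14,"dy":38,"dz":0,"ax":0,"ay":0,"az":-0.066,"claw":0.5},
  ],
  newtons=20,
)

```text
clock: 4.85
tool_pos: [0.591, 0.0043, 0.2266]
tool_rot: [-180.0, 0.0, 75.5]
wrist_force: [0.1, -0.4, 0.4]
finger_gap: 0.69
grip_force: 20.0
```

```bash
python3 - <<'E'
from h import *
M=W('wrist'); s=env.sense(); im,d=grab_frame('wrist'); P=cloud('wrist',d,M); 
print(s['tool_pos'],s['tool_rot'],s['clock'])
print('fence',rect(P,(.615,.098),.05,(.037,.05)))
print('bed',rect(P,(.602,.05),.06,(.010,.018)))
print('jawpad',rect(P,(.590,.01),.05,(.034,.042)))
save(im,'w3.png'); np.savez('w3.npz',P=P)
E
```

```text
[0.5909523  0.0043134  0.22660473] [-1.79989458e+02  1.48567319e-03  7.55042483e+01] 4.85
fence (1807, array([616.6,  97.6,  14.1,  70.1,  74.7,  43.1]))
bed (10842, array([604.2,  52.3, 114.3, 100.2,  74.8,  13.2]))
jawpad (1161, array([587.3,  -9.1,  46. ,  55.7,  74.7,  35.8]))
```

View pics/w3.png

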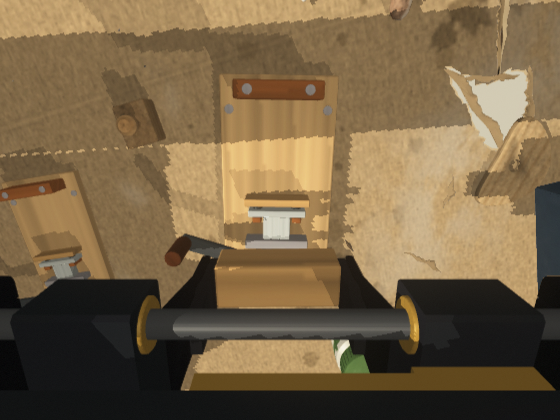

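The fence is at (278,90), the bed below it, the jaw pad at (277,203), the stamp at (138,122), the lever post at (178,250) and the held strip at (278,275). The jig's refined pose is origin (596.1,22.3) mm, yaw -15.25°. Lowering the strip now.

>>> move_arm(
  moves=[
    {"dx":10,"dy":36,"dz":0,"ax":0,"ay":0,"az":-0.013,"claw":0.5},
    {"dx":10,"dy":36,"dz":-20,"ax":0,"ay":0,"az":0,"claw":0.5},
    {"dx":0,"dy":0,"dz":-40,"ax":0,"ay":0,"az":0,"claw":0.5},
    {"dx":0,"dy":0,"dz":-30,"ax":0,"ay":0,"az":0,"claw":0.5},
    {"dx":0,"dy":0,"dz":-25,"ax":0,"ay":0,"az":0,"claw":0.5},
    {"dx":0,"dy":0,"dz":-20,"ax":0,"ay":0,"az":0,"claw":0.5},
    {"dx":0,"dy":0,"dz":0,"ax":0,"ay":0,"az":0,"claw":0.5},
  ],
  newtons=20,
)

```text
clock: 5.78
tool_pos: [0.6105, 0.0747, 0.0904]
tool_rot: [-179.9, 0.0, 74.9]
wrist_force: [-0.4, -0.9, -0.7]
finger_gap: 0.688
grip_force: 20.0
```

>>> move_arm(
  moves=[
    {"dx":0.4,"dy":1.5,"dz":-1,"ax":0,"ay":0,"az":0,"claw":0.5},
    {"dx":0.3,"dy":1,"dz":0,"ax":0,"ay":0,"az":0,"claw":0.5},
    {"dx":0,"dy":0,"dz":0,"ax":0,"ay":0,"az":0,"claw":0.5},
  ],
  newtons=20,
)

```text
clock: 6.15
tool_pos: [0.6119, 0.0775, 0.091]
tool_rot: [179.9, -0.0, 74.9]
wrist_force: [0.4, 1.5, -1.2]
finger_gap: 0.686
grip_force: 20.0
```

>>> move_arm(
  moves=[
    {"dx":0.4,"dy":1.5,"dz":-1,"ax":0,"ay":0,"az":0,"claw":0.5},
    {"dx":0,"dy":0,"dz":0,"ax":0,"ay":0,"az":0,"claw":0.5},
  ],
  newtons=20,
)

```text
clock: 6.4
tool_pos: [0.6121, 0.0779, 0.0896]
tool_rot: [180.0, 0.1, 74.9]
wrist_force: [-1.0, -5.7, 2.2]
finger_gap: 0.684
grip_force: 20.0
```

>>> move_arm(
  moves=[
    {"dx":0,"dy":0,"dz":0,"ax":0,"ay":0,"az":0,"claw":0},
    {"dx":0,"dy":0,"dz":0,"ax":0,"ay":0,"az":0,"claw":0},
    {"dx":0,"dy":0,"dz":0,"ax":0,"ay":0,"az":0,"claw":0},
    {"dx":0,"dy":0,"dz":20,"ax":0,"ay":0,"az":0,"claw":0},
    {"dx":0,"dy":0,"dz":59,"ax":0,"ay":0,"az":0,"claw":0},
    {"dx":-2,"dy":60,"dz":59,"ax":0,"ay":0,"az":0.187,"claw":0},
    {"dx":-2,"dy":62,"dz":0,"ax":0,"ay":0,"az":0.187,"claw":0},
    {"dx":-2,"dy":62,"dz":0,"ax":0,"ay":0,"az":0.187,"claw":0},
  ],
  newtons=20,
)

```text
clock: 7.4
tool_pos: [0.6071, 0.2489, 0.2151]
tool_rot: [179.8, 0.0, 107.3]
wrist_force: [1.2, 0.2, -0.0]
finger_gap: 1.0
grip_force: 0.0
```

```bash
python3 - <<'E'
from h import *
M=W('wrist'); s=env.sense(); im,d=grab_frame('wrist'); P=cloud('wrist',d,M)
print(s['tool_pos'],s['tool_rot'],s['clock'],s['finger_gap'])
print(rect(P,(.585,.332),.05,(.017,.03)))
im,d=grab_frame('scene'); P=cloud('scene',d)
print('strip',rect(P,(.611,.08),.06,(.028,.039)),'fence',rect(P,(.615,.098),.05,(.039,.05)))
save(im[180:300,200:340].repeat(4,0).repeat(4,1),'s2.png')
E
```

```text
[0.60712245 0.24894719 0.21508435] [1.79759431e+02 1.42207036e-02 1.07306844e+02] 7.4 0.9995743891428213
(4637, array([585.1, 333.4,  60.1,  46. ,  18.1,  22.2]))
strip (180, array([609.7,  88. ,  38. ,  65.5,  75.1,  35.2])) fence (106, array([609.3,  97.2,  24.8,  60.3,  60. ,  43.1]))
```

View pics/s2.png

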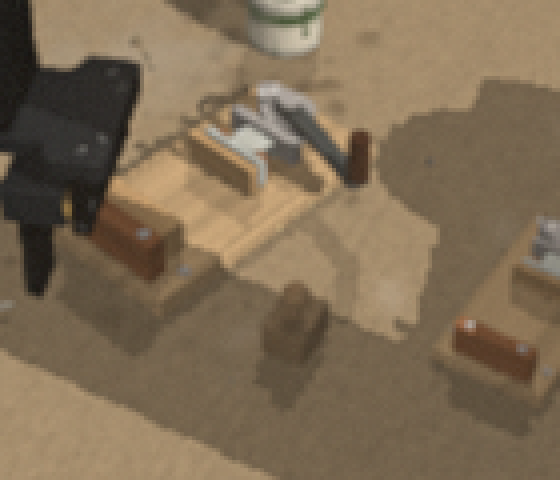

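From above, the strip's end shows beside the fence at about (170,230) in the crop. The block measures 60 × 46 mm, centred at (585.1,333.4) mm and lying at 18°. Grasping it by its 60 mm ends.

>>> move_arm(
  moves=[
    {"dx":-7,"dy":23,"dz":-30,"ax":0,"ay":0,"az":0.01,"claw":0},
    {"dx":-7,"dy":23,"dz":-30,"ax":0,"ay":0,"az":0,"claw":0},
    {"dx":-7,"dy":24,"dz":-30,"ax":0,"ay":0,"az":0,"claw":0},
    {"dx":0,"dy":0,"dz":0,"ax":0,"ay":0,"az":0,"claw":0},
    {"dx":0,"dy":0,"dz":-32,"ax":0,"ay":0,"az":0,"claw":0},
    {"dx":0,"dy":0,"dz":-30,"ax":0,"ay":0,"az":0,"claw":0},
    {"dx":0,"dy":0,"dz":0,"ax":0,"ay":0,"az":0,"claw":0},
  ],
  newtons=25,
)

```text
clock: 8.38
tool_pos: [0.5884, 0.3172, 0.07]
tool_rot: [179.7, 0.0, 107.5]
wrist_force: [-6.6, -1.7, 37.2]
finger_gap: 1.003
grip_force: 18.2
```

Fingertips are on the table, so I'm backing off at once. I'll work from measured poses from here on.

>>> move_arm(
  moves=[
    {"dx":0,"dy":0,"dz":8,"ax":0,"ay":0,"az":0,"claw":0},
    {"dx":0,"dy":0,"dz":0,"ax":0,"ay":0,"az":0,"claw":0},
  ],
)

```text
clock: 8.62
tool_pos: [0.5874, 0.3168, 0.0708]
tool_rot: [179.7, 0.0, 107.5]
wrist_force: [0.4, 1.3, 0.5]
finger_gap: 0.998
grip_force: 0.0
```

>>> move_arm(
  moves=[
    {"dx":0,"dy":0,"dz":4.5,"ax":0,"ay":0,"az":0,"claw":0},
    {"dx":-1.2,"dy":8,"dz":0,"ax":0,"ay":0,"az":0.008,"claw":0},
    {"dx":-1.1,"dy":8,"dz":0,"ax":0,"ay":0,"az":0,"claw":0},
    {"dx":0,"dy":0,"dz":0,"ax":0,"ay":0,"az":0,"claw":0},
  ],
)

```text
clock: 9.12
tool_pos: [0.5828, 0.3344, 0.072]
tool_rot: [-180.0, -0.0, 108.1]
wrist_force: [1.0, -0.2, 0.0]
finger_gap: 0.998
grip_force: 0.0
```

>>> move_arm(
  moves=[
    {"dx":1.5,"dy":0,"dz":1,"ax":0,"ay":0,"az":0,"claw":0.5},
    {"dx":0,"dy":0,"dz":0,"ax":0,"ay":0,"az":0,"claw":0.5},
    {"dx":0,"dy":0,"dz":0,"ax":0,"ay":0,"az":0,"claw":0.5},
    {"dx":0,"dy":0,"dz":0,"ax":0,"ay":0,"az":0,"claw":0.5},
    {"dx":0,"dy":0,"dz":0,"ax":0,"ay":0,"az":0,"claw":0.5},
  ],
  newtons=25,
)

```text
clock: 9.75
tool_pos: [0.5848, 0.3332, 0.0735]
tool_rot: [-180.0, 0.0, 108.0]
wrist_force: [-0.3, -0.8, 0.0]
finger_gap: 0.692
grip_force: 25.0
```

>>> move_arm(
  moves=[
    {"dx":0,"dy":0,"dz":25,"ax":0,"ay":0,"az":0,"claw":0.5},
    {"dx":0,"dy":0,"dz":50,"ax":0,"ay":0,"az":0,"claw":0.5},
    {"dx":1,"dy":-51,"dz":50,"ax":0,"ay":0,"az":-0.097,"claw":0.5},
    {"dx":2,"dy":-52,"dz":20,"ax":0,"ay":0,"az":-0.097,"claw":0.5},
    {"dx":2,"dy":-52,"dz":0,"ax":0,"ay":0,"az":-0.097,"claw":0.5},
    {"dx":2,"dy":-52,"dz":0,"ax":0,"ay":0,"az":-0.097,"claw":0.5},
    {"dx":2,"dy":-52,"dz":0,"ax":0,"ay":0,"az":-0.097,"claw":0.5},
    {"dx":2,"dy":-52,"dz":0,"ax":0,"ay":0,"az":-0.097,"claw":0.5},
  ],
  newtons=25,
)

```text
clock: 10.75
tool_pos: [0.5954, 0.0271, 0.2123]
tool_rot: [180.0, -0.0, 74.5]
wrist_force: [1.1, -0.1, -0.6]
finger_gap: 0.687
grip_force: 25.0
```

>>> move_arm(
  moves=[
    {"dx":0,"dy":0,"dz":0,"ax":0,"ay":0,"az":0,"claw":0.5},
    {"dx":0,"dy":0,"dz":0,"ax":0,"ay":0,"az":0,"claw":0.5},
  ],
)

```text
clock: 11.0
tool_pos: [0.5953, 0.0289, 0.2122]
tool_rot: [-179.9, -0.0, 74.7]
wrist_force: [-0.2, 0.7, -0.4]
finger_gap: 0.689
grip_force: 25.0
```

```bash
python3 - <<'E'
from h import *
M=W('wrist'); s=env.sense(); im,d=grab_frame('wrist'); P=cloud('wrist',d,M)
print(s['tool_pos'],s['tool_rot'],s['clock'],s['finger_gap'])
print('fence',rect(P,(.6165,.098),.05,(.0405,.05)))
print('strip',rect(P,(.611,.077),.045,(.030,.0395)))
save(im,'w5.png')
E
```

```text
[0.59530344 0.02886996 0.21217251] [-1.79949172e+02 -2.60288955e-02  7.46774764e+01] 11.0 0.6892514920766012
fence (1866, array([616.7,  97.4,  13.7,  69.7,  74.7,  43.2]))
strip (2151, array([613.3,  79.4,  20.9,  60.1,  74.7,  36.2]))
```

View pics/w5.png

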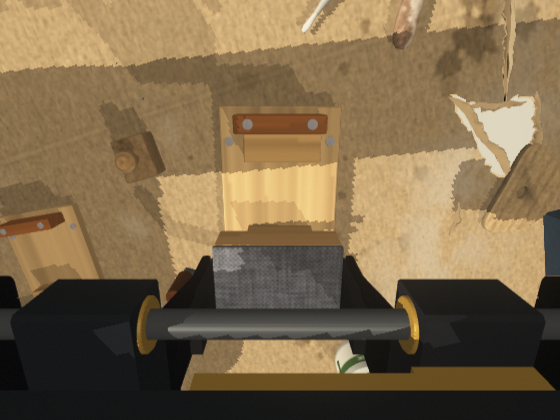

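The strip, at (283,150), lies against the fence: jig y = 59.6, x = 1.6, square. The held block is at (278,275). Lowering the block next to it at jig y of about 20.

>>> move_arm(
  moves=[
    {"dx":7,"dy":12,"dz":-30,"ax":0,"ay":0,"az":0,"claw":0.5},
    {"dx":0,"dy":0,"dz":-30,"ax":0,"ay":0,"az":0,"claw":0.5},
    {"dx":0,"dy":0,"dz":-25,"ax":0,"ay":0,"az":0,"claw":0.5},
    {"dx":0,"dy":0,"dz":0,"ax":0,"ay":0,"az":0,"claw":0.5},
    {"dx":0,"dy":0,"dz":0,"ax":0,"ay":0,"az":0,"claw":0.5},
  ],
  newtons=25,
)

```text
clock: 11.68
tool_pos: [0.6031, 0.0418, 0.128]
tool_rot: [179.9, -0.0, 74.8]
wrist_force: [1.2, -0.1, -0.1]
finger_gap: 0.684
grip_force: 25.0
```

>>> move_arm(
  moves=[
    {"dx":0,"dy":0,"dz":-20,"ax":0,"ay":0,"az":0,"claw":0.5},
    {"dx":0,"dy":0,"dz":-12,"ax":0,"ay":0,"az":0,"claw":0.5},
    {"dx":0,"dy":0,"dz":-7,"ax":0,"ay":0,"az":0,"claw":0.5},
    {"dx":0,"dy":0,"dz":0,"ax":0,"ay":0,"az":0,"claw":0.5},
    {"dx":0,"dy":0,"dz":0,"ax":0,"ay":0,"az":0,"claw":0.5},
  ],
  newtons=25,
)

```text
clock: 12.3
tool_pos: [0.603, 0.0407, 0.0888]
tool_rot: [179.9, -0.0, 74.7]
wrist_force: [-0.8, -0.4, -1.0]
finger_gap: 0.689
grip_force: 25.0
```

>>> move_arm(
  moves=[
    {"dx":0.4,"dy":1.5,"dz":-1,"ax":0,"ay":0,"az":0,"claw":0.5},
    {"dx":0.4,"dy":1.5,"dz":-0.5,"ax":0,"ay":0,"az":0,"claw":0.5},
    {"dx":0,"dy":0,"dz":0,"ax":0,"ay":0,"az":0,"claw":0.5},
    {"dx":0,"dy":0,"dz":0,"ax":0,"ay":0,"az":0,"claw":0},
    {"dx":0,"dy":0,"dz":0,"ax":0,"ay":0,"az":0,"claw":0},
    {"dx":0,"dy":0,"dz":0,"ax":0,"ay":0,"az":0,"claw":0},
    {"dx":0,"dy":0,"dz":0,"ax":0,"ay":0,"az":0,"claw":0},
  ],
  newtons=25,
)

```text
clock: 13.18
tool_pos: [0.6033, 0.0439, 0.0866]
tool_rot: [-180.0, -0.0, 74.7]
wrist_force: [0.3, 0.9, 0.5]
finger_gap: 0.976
grip_force: 0.0
```

>>> move_arm(
  moves=[
    {"dx":0,"dy":0,"dz":30,"ax":0,"ay":0,"az":0,"claw":0},
    {"dx":0,"dy":0,"dz":50,"ax":0,"ay":0,"az":0,"claw":0},
    {"dx":-16,"dy":-1,"dz":50,"ax":0,"ay":0,"az":-0.185,"claw":0},
    {"dx":-16,"dy":-1,"dz":10,"ax":0,"ay":0,"az":-0.185,"claw":0},
    {"dx":-16,"dy":-1,"dz":0,"ax":0,"ay":0,"az":-0.185,"claw":0.4},
    {"dx":-16,"dy":-1,"dz":0,"ax":0,"ay":0,"az":-0.185,"claw":0.6},
    {"dx":-16,"dy":-1,"dz":0,"ax":0,"ay":0,"az":-0.185,"claw":0.7},
    {"dx":-16,"dy":-1,"dz":0,"ax":0,"ay":0,"az":-0.185,"claw":0.7},
  ],
  newtons=10,
)

```text
clock: 14.18
tool_pos: [0.5068, 0.0378, 0.2268]
tool_rot: [-180.0, -0.0, 10.8]
wrist_force: [1.0, -0.1, -0.1]
finger_gap: 0.63
grip_force: 0.0
```

>>> move_arm(
  moves=[
    {"dx":-16,"dy":-1,"dz":0,"ax":0,"ay":0,"az":-0.185,"claw":0.74},
    {"dx":-16,"dy":-1,"dz":0,"ax":0,"ay":0,"az":-0.185,"claw":0.74},
    {"dx":-16,"dy":-1,"dz":0,"ax":0,"ay":0,"az":-0.185,"claw":0.74},
    {"dx":-16,"dy":-1,"dz":0,"ax":0,"ay":0,"az":-0.185,"claw":0.74},
    {"dx":0,"dy":0,"dz":0,"ax":0,"ay":0,"az":0,"claw":0.74},
    {"dx":0,"dy":0,"dz":0,"ax":0,"ay":0,"az":0,"claw":0.74},
  ],
  newtons=10,
)

```text
clock: 14.92
tool_pos: [0.4444, 0.0337, 0.227]
tool_rot: [-180.0, -0.1, -31.2]
wrist_force: [0.0, -0.2, -1.7]
finger_gap: 0.263
grip_force: 0.0
```

```bash
python3 - <<'E'
from h import *
M=W('wrist'); s=env.sense(); im,d=grab_frame('wrist'); P=cloud('wrist',d,M)
print(s['tool_pos'],s['tool_rot'],s['clock'],s['finger_gap'])
print('post',rect(P,(.503,-.005),.03,(.066,.08)))
print('stack',rect(P,(.608,.062),.06,(.030,.0395)))
save(im,'w6.png')
E
```

```text
[0.44435992 0.03366109 0.22702222] [-1.79961275e+02 -8.72067217e-02 -3.11534148e+01] 14.925 0.2626694563621296
post (310, array([504.6,  -4.7,  13.4,  13. ,  59.3,  72.9]))
stack (8973, array([602.3,  53.3,  97.7,  70.1,  72.2,  36.2]))
```

View pics/w6.png

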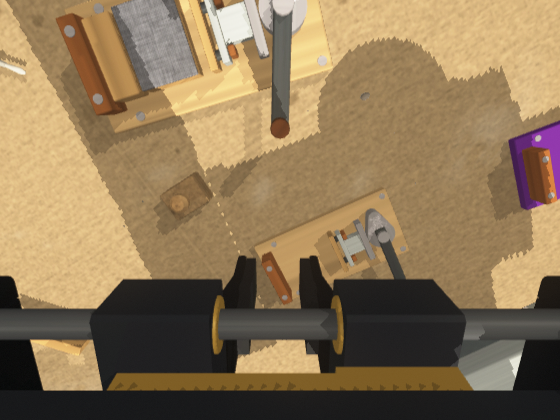

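The post is at (280,128), world (504.6,-4.7) mm, cam at about -0.3 rad. The block, at (155,40), sits beside the strip. Next I'll put the part-open fingers around the post like a cage.

>>> move_arm(
  moves=[
    {"dx":20,"dy":-13,"dz":0,"ax":0,"ay":0,"az":-0.02,"claw":0.74},
    {"dx":20,"dy":-13,"dz":0,"ax":0,"ay":0,"az":0,"claw":0.74},
    {"dx":20,"dy":-12.5,"dz":0,"ax":0,"ay":0,"az":0,"claw":0.74},
    {"dx":0,"dy":0,"dz":-25,"ax":0,"ay":0,"az":0,"claw":0.74},
    {"dx":0,"dy":0,"dz":-25,"ax":0,"ay":0,"az":0,"claw":0.74},
    {"dx":0,"dy":0,"dz":0,"ax":0,"ay":0,"az":0,"claw":0.74},
    {"dx":0,"dy":0,"dz":0,"ax":0,"ay":0,"az":0,"claw":0.74},
  ],
)

```text
clock: 15.85
tool_pos: [0.5042, -0.0048, 0.1773]
tool_rot: [-180.0, -0.1, -32.4]
wrist_force: [-0.2, 0.2, 0.1]
finger_gap: 0.263
grip_force: 0.0
```

>>> move_arm(
  moves=[
    {"dx":0,"dy":0,"dz":-28,"ax":0,"ay":0,"az":0,"claw":0.74},
    {"dx":0,"dy":0,"dz":-28,"ax":0,"ay":0,"az":0,"claw":0.74},
    {"dx":0,"dy":0,"dz":0,"ax":0,"ay":0,"az":0,"claw":0.74},
  ],
)

```text
clock: 16.23
tool_pos: [0.5031, -0.0046, 0.1204]
tool_rot: [180.0, 0.1, -32.4]
wrist_force: [-0.5, -0.8, -0.9]
finger_gap: 0.259
grip_force: 0.0
```

```bash
python3 -c "
import numpy as np
t=np.radians(147.7)+np.radians(7.64)*np.arange(16)
p=np.c_[np.cos(t),np.sin(t)]*85+[576.4,-50.1]
print(np.round(np.diff(p,axis=0),1).tolist());print(np.round(p,1).tolist())"
```

```text
[[-5.4, -10.0], [-4.0, -10.6], [-2.6, -11.0], [-1.1, -11.3], [0.4, -11.3], [1.9, -11.2], [3.4, -10.8], [4.8, -10.3], [6.1, -9.5], [7.3, -8.6], [8.4, -7.6], [9.3, -6.4], [10.1, -5.1], [10.7, -3.7], [11.1, -2.3]]
[[504.6, -4.7], [499.2, -14.6], [495.1, -25.2], [492.5, -36.2], [491.4, -47.5], [491.9, -58.8], [493.8, -70.0], [497.1, -80.8], [501.9, -91.1], [508.0, -100.6], [515.4, -109.3], [523.8, -116.8], [533.1, -123.2], [543.2, -128.4], [553.9, -132.1], [565.0, -134.3]]
```

>>> move_arm(
  moves=[
    {"dx":-4.9,"dy":-10,"dz":0,"ax":0,"ay":0,"az":0.1333,"claw":0.74},
    {"dx":-4,"dy":-10.6,"dz":0,"ax":0,"ay":0,"az":0.1333,"claw":0.74},
    {"dx":-2.6,"dy":-11,"dz":0,"ax":0,"ay":0,"az":0.1333,"claw":0.74},
    {"dx":-1.1,"dy":-11.3,"dz":0,"ax":0,"ay":0,"az":0.1333,"claw":0.74},
    {"dx":0,"dy":0,"dz":0,"ax":0,"ay":0,"az":0,"claw":0.74},
  ],
)

```text
clock: 16.85
tool_pos: [0.4919, -0.0484, 0.1224]
tool_rot: [179.9, -0.2, -2.0]
wrist_force: [0.1, 0.5, 0.7]
finger_gap: 0.259
grip_force: 0.0
```

>>> move_arm(
  moves=[
    {"dx":0.2,"dy":-11,"dz":0,"ax":0,"ay":0,"az":0.1333,"claw":0.74},
    {"dx":1.9,"dy":-11.2,"dz":0,"ax":0,"ay":0,"az":0.1333,"claw":0.74},
    {"dx":3.4,"dy":-10.8,"dz":0,"ax":0,"ay":0,"az":0.1333,"claw":0.74},
    {"dx":4.8,"dy":-10.3,"dz":0,"ax":0,"ay":0,"az":0.1333,"claw":0.74},
    {"dx":6.1,"dy":-9.5,"dz":0,"ax":0,"ay":0,"az":0.1333,"claw":0.74},
    {"dx":0,"dy":0,"dz":0,"ax":0,"ay":0,"az":0,"claw":0.74},
  ],
)

```text
clock: 17.6
tool_pos: [0.508, -0.1006, 0.1217]
tool_rot: [179.9, -0.1, 36.1]
wrist_force: [-0.2, -0.5, 0.5]
finger_gap: 0.26
grip_force: 0.0
```

>>> move_arm(
  moves=[
    {"dx":7.3,"dy":-8.6,"dz":0,"ax":0,"ay":0,"az":0.1333,"claw":0.74},
    {"dx":8.4,"dy":-7.6,"dz":0,"ax":0,"ay":0,"az":0.1333,"claw":0.74},
    {"dx":9.3,"dy":-6.4,"dz":0,"ax":0,"ay":0,"az":0.1333,"claw":0.74},
    {"dx":10.1,"dy":-5.1,"dz":0,"ax":0,"ay":0,"az":0.1333,"claw":0.74},
    {"dx":10.7,"dy":-3.7,"dz":0,"ax":0,"ay":0,"az":0.1333,"claw":0.74},
    {"dx":0,"dy":0,"dz":0,"ax":0,"ay":0,"az":0,"claw":0.74},
  ],
)

```text
clock: 18.35
tool_pos: [0.5532, -0.1315, 0.1211]
tool_rot: [180.0, 0.0, 74.3]
wrist_force: [-1.1, -0.2, -0.4]
finger_gap: 0.262
grip_force: 0.1
```

```bash
python3 - <<'E'
from h import *
M=W('wrist'); s=env.sense(); im,d=grab_frame('wrist'); P=cloud('wrist',d,M)
for n in ['scene','side']:
    im,d=grab_frame(n); P=cloud(n,d); save(im,n+'3.png')
    print(n,'post?',rect(P,(.554,-.132),.02,(.055,.08)),'pad',rect(P,(.590,.012),.05,(.030,.041)))
E
```

```text
scene post? (74, array([ 558.2, -124.4,   20.3,   34.1,   44.5,   68.2])) pad (453, array([592.1,  11.1,  98.9,  60.6,  71.3,  35.5]))
side post? 0 pad (410, array([594.8,  10.5,  98.5,  62.4,  74. ,  35.5]))
```

>>> move_arm(
  moves=[
    {"dx":2.5,"dy":-0.8,"dz":0,"ax":0,"ay":0,"az":0.03,"claw":0.74},
    {"dx":2.5,"dy":-0.7,"dz":0,"ax":0,"ay":0,"az":0.03,"claw":0.74},
    {"dx":0,"dy":0,"dz":0,"ax":0,"ay":0,"az":0,"claw":0.74},
    {"dx":0,"dy":0,"dz":0,"ax":0,"ay":0,"az":0,"claw":0.74},
    {"dx":-2.5,"dy":0.7,"dz":0,"ax":0,"ay":0,"az":0,"claw":0.74},
    {"dx":0,"dy":0,"dz":20,"ax":0,"ay":0,"az":0,"claw":0.74},
    {"dx":0,"dy":0,"dz":40,"ax":0,"ay":0,"az":0,"claw":0.74},
  ],
)

```text
clock: 19.38
tool_pos: [0.5554, -0.133, 0.1802]
tool_rot: [-179.9, 0.0, 77.9]
wrist_force: [0.1, -0.6, -0.0]
finger_gap: 0.261
grip_force: 0.0
```

>>> move_arm(
  moves=[
    {"dx":-8,"dy":-25,"dz":30,"ax":0,"ay":0,"az":0,"claw":0.74},
    {"dx":-8,"dy":-25,"dz":20,"ax":0,"ay":0,"az":0,"claw":0.74},
    {"dx":-8,"dy":-20,"dz":0,"ax":0,"ay":0,"az":0,"claw":0.74},
    {"dx":0,"dy":0,"dz":0,"ax":0,"ay":0,"az":0,"claw":0.74},
    {"dx":0,"dy":0,"dz":0,"ax":0,"ay":0,"az":0,"claw":0.74},
  ],
)

```text
clock: 20.0
tool_pos: [0.5317, -0.2023, 0.2306]
tool_rot: [180.0, -0.0, 77.9]
wrist_force: [-0.3, 0.9, -0.3]
finger_gap: 0.263
grip_force: 0.0
```

```bash
python3 - <<'E'
from h import *
M=W('wrist'); s=env.sense(); im,d=grab_frame('wrist'); P=cloud('wrist',d,M)
print(s['tool_pos'],s['tool_rot'],s['clock'])
print('post',rect(P,(.556,-.132),.025,(.066,.08)))
print('fence',rect(P,(.6165,.098),.05,(.0405,.05)))
print('stack',rect(P,(.603,.055),.06,(.030,.0395)))
save(im,'w7.png')
im,d=grab_frame('scene'); P=cloud('scene',d); print('post scene',rect(P,(.556,-.132),.025,(.06,.08)),'jar',rect(P,(.635,-.16),.05,(.06,.08)))
E
```

```text
[ 0.53169386 -0.2023164   0.23060794] [ 1.79986960e+02 -1.56248920e-02  7.79046638e+01] 20.0
post (307, array([ 554.2, -132.2,   13.3,   13.4,   33.1,   73. ]))
fence 0
stack 0
post scene (34, array([ 552.9, -130.2,   13.6,   13.3,   74.4,   68.5])) jar (155, array([ 633.7, -159. ,   46.9,   47. ,   54.1,   66.4]))
```

View pics/w7.png

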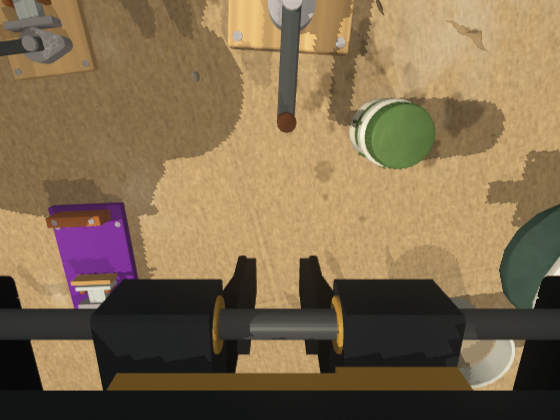

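The post is at (287,122), world (554.2,-132.2) mm, which puts the cam at about 1.57 rad. The jar hasn't moved. One last look at the stack from above.

>>> move_arm(
  moves=[
    {"dx":12,"dy":41,"dz":0,"ax":0,"ay":0,"az":-0.055,"claw":0.74},
    {"dx":12,"dy":41,"dz":0,"ax":0,"ay":0,"az":0,"claw":0.74},
    {"dx":12,"dy":41,"dz":0,"ax":0,"ay":0,"az":0,"claw":0.74},
    {"dx":12,"dy":41,"dz":0,"ax":0,"ay":0,"az":0,"claw":0.74},
    {"dx":6,"dy":22,"dz":0,"ax":0,"ay":0,"az":0,"claw":0.74},
    {"dx":0,"dy":0,"dz":0,"ax":0,"ay":0,"az":0,"claw":0.74},
    {"dx":0,"dy":0,"dz":0,"ax":0,"ay":0,"az":0,"claw":0.74},
  ],
)

```text
clock: 20.98
tool_pos: [0.5853, -0.0167, 0.2305]
tool_rot: [-180.0, 0.0, 74.8]
wrist_force: [0.4, -0.5, -0.4]
finger_gap: 0.264
grip_force: 0.0
```

```bash
python3 - <<'E'
from h import *
M=W('wrist'); s=env.sense(); im,d=grab_frame('wrist'); P=cloud('wrist',d,M)
print(s['tool_pos'],s['tool_rot'],s['clock'])
print('fence',rect(P,(.6165,.098),.05,(.0405,.05)))
a=np.radians(74.75); Y=np.array([np.cos(a),np.sin(a)]); X=np.array([Y[1],-Y[0]])
D=P[...,:2]-[.5961,.0223]; x=D@X*1000; y=D@Y*1000; z=P[...,2]
m=(z>.030)&(z<.0395)&(abs(x)<45)&(y>-12)&(y<72)
print('stack rect (x,y)',cv2.minAreaRect(np.c_[x[m],y[m]].astype(np.float32)))
for lo in range(-8,72,5):
    k=m&(y>=lo)&(y<lo+5); print(lo,k.sum(),np.round(np.percentile(x[k],[1,99]),1) if k.sum() else '',np.round(np.median(z[k])*1000,1) if k.sum() else '')
save(im,'w8.png')
E
```

```text
[ 0.58532534 -0.01666597  0.23052491] [-1.79971371e+02  2.66465030e-02  7.48133298e+01] 20.975
fence (1930, array([616.5,  97.4,  13.9,  70.1,  74.8,  43.2]))
stack rect (x,y) ((-0.5308151245117188, 29.74254608154297), (82.91827392578125, 67.7594223022461), 89.88748168945312)
-8 290 [-24.3  24. ] 34.9
-3 400 [-28.  27.] 37.1
2 427 [-27.  32.] 36.2
7 437 [-27.   32.4] 36.3
12 449 [-26.8  32.3] 36.3
17 495 [-26.6  32. ] 36.3
22 438 [-26.6  31.9] 36.1
27 443 [-26.4  32.6] 36.2
32 518 [-26.3  32.3] 36.2
37 447 [-26.9  32.1] 36.2
42 523 [-26.8  32. ] 36.2
47 527 [-27.3  31.2] 36.1
52 472 [-28.1  30.8] 36.2
57 516 [-27.9  30.7] 36.2
62 538 [-27.8  31.2] 36.1
67 475 [-30.5  31.2] 35.9
```

View pics/w8.png

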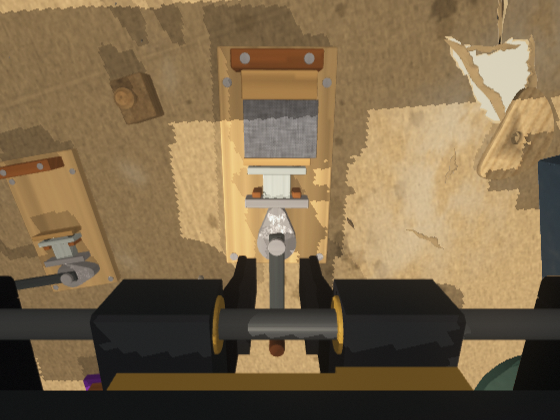

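The picture shows strip (280,83) and block (280,128) tight between fence and jaw (275,163). Both are centred to about 3 mm and square. The lobe points straight at the follower and the lever runs straight back to its post at (277,348). The gripper is clear of everything, so I'm handing in.

```bash
python3 -c "
from h import *
print(env.hand_in())"
```

```text
the job is handed in; nothing more can be done
None
```

I handed the job in at about 21 s of the 64 s, with the thick strip and printing block clamped against the fence and the cam at about 1.57 rad; no verdict was returned, and the fingertips pressed the table at about 37 N (the limit for the arm or gripper body is 40 N) during the block grasp.

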